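# Find the rocking corner of the shaker plate and bed its shim

## Task

The microplate shaker stands on an aluminium base plate on four levelling feet, and one corner of the plate rocks. Press down on the plate's corners one after another with a fingertip until you find the corner that gives, then press the round steel shim collar of that corner's foot fully down, flat on its rubber pad. Leave the other three collars up, do not lift the plate or shove it out of place, do not disturb the things around it, and take the hand away at the end.

Things in the scene. Friction and masses are not known exactly. Their poses are not given: they have to be found in the camera images.
- plate: Aluminium base plate, 3 kg with the white shaker on its middle (104 x 144 mm, top 58 mm above the origin). Origin: centre of the plate's underside, 45 mm above the bench; z up. 190 mm along x, 260 along y, 12 thick, corners cut off at 45 degrees. It rests unfastened on four look-alike feet, whose 26 mm posts stand at x +-70, y +-105 mm; the cuts pass 10 mm outside the posts' centres.
- corner_1 (a point): Point on the plate's top face, 57 mm above the bench, over the post at plate x = -70, y = +105 mm. Pressed here, a sound corner gives under 1.5 mm at 12 N; the rocking corner starts to give at about 4 N, sinks 4 mm by about 7 N to a firm stop, and springs back when let go.
- corner_2 (a point): The same over the post at plate x = -70, y = -105 mm.
- corner_3 (a point): The same over the post at plate x = +70, y = -105 mm.
- corner_4 (a point): The same over the post at plate x = +70, y = +105 mm.
- collar_1 (a point): Good spot to press the collar of the foot at corner_1: 34 mm outward from the post's centre along the diagonal, at plate x = -94, y = +129 mm, 28 mm above the bench. The collar is a flat round steel disc round the post, 100 mm across, 10 thick, bare beyond the cut corner. Its top starts 27 to 28 mm above the bench and is at 18 mm when flat. It yields at about 10 N and stays where left.
- collar_2 (a point): The same for the foot at corner_2, at plate x = -94, y = -129 mm. Under each collar a fixed round grey rubber pad, 104 mm across and 8 mm thick, lies on the bench.
- collar_3 (a point): The same for the foot at corner_3, at plate x = +94, y = -129 mm. Under each collar a fixed round grey rubber pad, 104 mm across and 8 mm thick, lies on the bench.
- collar_4 (a point): The same for the foot at corner_4, at plate x = +94, y = +129 mm. Under each collar a fixed round grey rubber pad, 104 mm across and 8 mm thick, lies on the bench.
- rocking_foot (a joint): How far the post under the rocking corner, wherever that is, has been pushed down, m: about 0 at rest, 0.004 at its stop.
- rocking_shim (a joint): How far the collar of the rocking corner's foot has been pressed down, m: 0 fully up, 0.010 flat on its pad. Once flat it props the post, and the corner no longer rocks.
- sound_shim_a (a joint): The same for the collar of one of the three sound feet (which one is not told).
- sound_shim_b (a joint): The same for another sound foot.
- sound_shim_c (a joint): The same for the third sound foot.
- reagent_jar: Small white jar, 38 mm across, 60 mm tall, standing on the bench by the middle of the plate's near edge. Bystander. Origin at the centre of its underside, as for all bystanders.
- vial: Small amber vial, 26 mm across, 50 mm tall, beside the plate's +y edge. Bystander.
- tip_box: Pipette tip box, grey with a white lid, 60 x 80 x 55 mm, beyond the plate's far edge. Bystander.
- petri_dish: Clear flat dish, 60 mm across, 14 mm tall, beside the plate's -y edge. Bystander.
- screwdriver: Screwdriver 170 mm long lying on the bench to the right. Bystander.
- wash_bottle: White bottle, 90 mm across, 190 mm tall, at the left. Bystander.
- beaker: Glass beaker, 70 mm across, 80 mm tall, at the left. Bystander.
Not all that is in view belongs to the job. Leave any blue or orange look-alike of the part that bears rocking_foot alone.

How it is judged:
On the way, in this order (a step that is already met when the one before it is completed fails the run):
1. the rocking corner is pressed down and found: its post sinks more than 2.5 mm while its collar is still up (value of joint rocking_foot above 0.0025 m and value of joint rocking_shim below 0.004 m), for 0.1 s.
2. that corner's collar is pressed down to within 1.5 mm of flat (value of joint rocking_shim above 0.0085 m), for 0.2 s.
At the end, for the whole second after the job is handed in: The rocking corner's collar is within 1.5 mm of flat on its pad, its post is back up (sunk less than 2 mm), the other three collars are pressed less than 4 mm, and the plate lies at rest, level within 0.02 rad and within 10 mm of where it began (value of joint rocking_shim above 0.0085 m and value of joint rocking_foot below 0.002 m and value of joint each of sound_shim_a, sound_shim_b, sound_shim_c below 0.004 m and distance of plate from where it was at the start of the episode below 0.01 m and angle between plate's own z axis and vertical below 0.02 rad and linear speed of plate below 0.01 m/s); the robot touches nothing.
It fails at once if a sound foot's collar is pressed down 4 mm or more (value of joint any of sound_shim_a, sound_shim_b, sound_shim_c above 0.004 m).
It fails at once if the plate is lifted or tipped (its middle rises more than 10 mm, or it tilts more than 0.12 rad) (height (world z) of plate above 0.055 m or angle between plate's own z axis and vertical above 0.12 rad).
It fails at once if the plate is shoved more than 15 mm out of place (distance of plate from where it was at the start of the episode above 0.015 m).
It fails at once if a bystander is lifted, knocked over or moved more than 25 mm (distance of any of reagent_jar, vial, tip_box, petri_dish, screwdriver, wash_bottle, beaker from where it was at the start of the episode above 0.025 m or angle between any of reagent_jar, vial, wash_bottle, beaker's own z axis and vertical above 0.5 rad).
It also fails if it takes over 56 s, if anything falls off the work surface, if the arm or the gripper's body presses on something with over 40 N, if the wrist force passes 120 N, or if a joint passes its speed limit or range.

## Robot

A 6-joint arm with a two-finger parallel gripper is mounted at the origin on the work surface. World frame = base frame: x ahead of the robot, y to its left, z up, the work surface at z = 0. Lengths are in m, angles in rad, forces in N, time in s.
With the tool pointing down it reaches from about 0.35 to 0.775 m from the base axis. Payload 5.5 kg.
Tool frame: the origin (TCP) lies between the finger pads; the fingertips stand 8 mm ahead of it and the grasp point (between the pads) lies 11 mm behind it; z points along the fingers, y is the line along which they close (so a half turn about z gives the same grasp; the last joint's range is limited). The gripper opens to 85 mm and grips with 20 to 120 N. Pads are 22 mm wide; open, the fingers measure 114 mm over their backs; the gripper's body (76 mm by 85 mm) begins 54 mm behind the grasp point. The pads swing forward as they close: fully open they stand 13 mm farther back than shut.
Start: joints at [1.007, 0.313, 0.046, 1.304, 0, 1.431], TCP at [0.236, 0.524, 0.214] pointing down, gripper open.
Joint ranges: [-2.76, 2.76], [-0.86, 1.69], [-1.03, 1.26], [-2.2, 2.34], [-1.47, 1.5], [-3.14, 3.14]. Speed limits (rad/s): [2.57, 2.57, 3.14, 3.14, 3.14, 3.14].

## Interface

Orientations are given as a unit quaternion [w, x, y, z].
In Python, from workcell import status, vision, job gives the robot as it stands. The module is installed in compiled form; this text tells all that it offers.
- The arm moves only by the tool apply_moves, never from a script. Its argument "moves" is one flat list of numbers, 6 for each row, row after row: the shift along the world's x, y, z in units of 25 mm (1.0 is 25 mm), then the turn, a rotation vector about the world's x, y, z in rad. In form: [x, y, z, rx, ry, rz, x, y, z, rx, ry, rz, ...]. A call has 1 to 20 rows; each row is the pose to reach, as a shift and turn from the pose commanded when the call began; what a row does not reach only later rows make up. A row lasts 1/12 s, in which the tool goes at most 41.7 mm and 7.16 degrees, less where a joint would pass 70% of its speed; a pose out of reach is approached as far as the arm can. A call with a gripper value outside its range is refused whole. "claw" is the opening in per cent of the stroke, from 0 (shut) to 100 (fully open), set as the call begins (left out, the last holds). The fingers move at their own pace and stop on an object; "newtons" is the grip in N (left out, the last holds). Time passes only in rows, so rows that repeat a pose let the fingers close. It gives the time, the measured TCP pose, the force, the opening and the grip force at its end, in the units of the state.
- status.get_state(): the state, without advancing time (a new reading comes with each control period).
- vision.read_camera(name): name is "side" or "top"; returns a dict with "image" (400x640x3 uint8, blue, green, red), "camera_matrix" (3x3 intrinsics, pixels), "camera_from_world" (4x4, takes a point from world to camera coordinates). Camera axes: x right, y down, z forward; pixel columns grow to the right and rows downward; lengths in m; the calibration is good to about 2 mm. A picture is of the moment at which its call begins. There is no depth.
- job.hand_in(): hands the job in; it is judged then, once.
The state is a dict: "clock": time; "joint_pos": joint angles; "qvel": joint speeds; "tau": joint torques, N m; "tcp_pos": TCP position; "orientation": TCP orientation; "wrist_force": force on the tool from outside, world axes, zero at the start; "ft_torque": the same for the moment, N m; "finger_gap": finger opening in m; "grip_force": force on a finger pad.
Only numpy, scipy, OpenCV 4.12 (cv2) and the standard library are available. Lean on these libraries where they do the work, as an engineer would, in place of code of your own. Each camera call takes 0.05 s, during which the arm holds its last target. There are 200 camera calls.

## Working session

There is one attempt and no reset: what is moved stays moved. The work goes in short steps, Python scripts to look and compute and a tool call to move; the robot and the scene stay as the last step left them, time stands still between calls to the robot, and variables do not carry over. Pictures are saved under pics/ and viewed, at most 10 in all, crops included, and the job is handed in when it is done.

Besides the shell and the picture viewer there is one more tool, called after "Call:" as a command line: name --argument value ..., lists and objects as JSON in quotes. apply_moves: Moves the arm, as the interface text tells. Its arguments: {"type":"object","properties":{"moves":{"type":"array","items":{"type":"number"}},"claw":{"type":"number"},"newtons":{"type":"number"}},"required":["moves"]}

```bash
mkdir -p pics; python3 - <<'E'
from workcell import status, vision
import cv2,numpy as np
for n in("top","side"):
    r=vision.read_camera(n);cv2.imwrite(f"pics/{n}0.png",r["image"]);np.savez(n,K=r["camera_matrix"],T=r["camera_from_world"])
    print(r["camera_matrix"].round(1).tolist(),r["camera_from_world"].round(3).tolist())
print(status.get_state())
E
```

```text
[[431.3, 0.0, 315.3], [0.0, 431.3, 202.5], [0.0, 0.0, 1.0]] [[0.028, -0.999, 0.015, -0.017], [-0.997, -0.029, -0.067, 0.543], [0.067, -0.013, -0.998, 1.245], [0.0, 0.0, 0.0, 1.0]]
[[372.7, 0.0, 317.6], [0.0, 372.7, 196.9], [0.0, 0.0, 1.0]] [[-0.979, -0.203, -0.005, 0.56], [-0.136, 0.676, -0.724, 0.096], [0.15, -0.709, -0.689, 0.793], [0.0, 0.0, 0.0, 1.0]]
{'clock': 0.1, 'joint_pos': array([ 1.00739389e+00,  3.13931803e-01,  4.51045421e-02,  1.30360386e+00,
       -1.04174737e-05,  1.43120040e+00]), 'qvel': array([-0.00187471, -0.00346797,  0.00266453,  0.0007902 , -0.00069873,
        0.00114633]), 'tau': array([ 3.07917835e-03, -4.81725919e+01,  2.99244136e+01,  1.27585113e-02,
       -9.72041289e-05, -1.13309895e-05]), 'tcp_pos': array([0.23621015, 0.5237161 , 0.21309926]), 'orientation': array([-2.76543534e-04,  2.10320890e-01,  9.77632065e-01, -7.69210981e-04]), 'wrist_force': array([ 0.15507799, -0.2565873 , -0.01845904]), 'ft_torque': array([-0.05129991,  0.01672724, -0.00946885]), 'grip_force': 0.0, 'finger_gap': 0.08564239692692756}
```

View pics/top0.png

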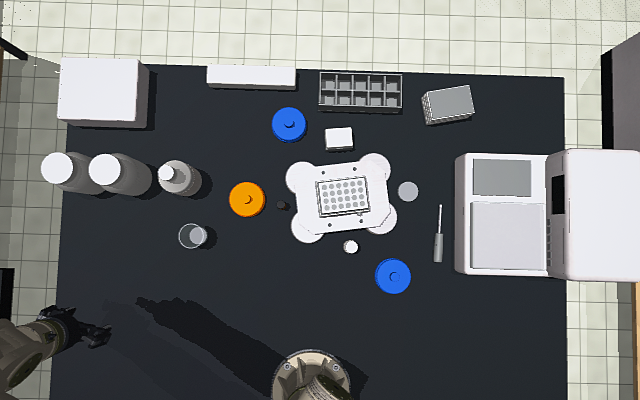

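View pics/side0.png

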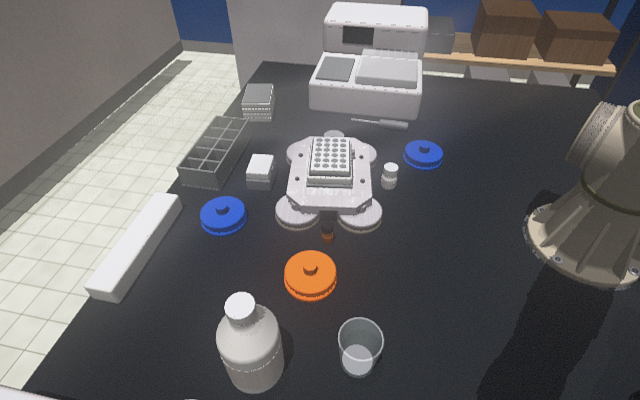

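The plate with its white shaker is at about (342,198) in the top view, with four pale collars at its corners. The decoys are blue at (289,124) and (393,276), and orange at (247,199). The jar is at (350,247), vial (283,205), tip box (339,138) and dish (408,191). I'll enlarge the plate to measure it.

```bash
python3 - <<'E'
import cv2
i=cv2.imread("pics/top0.png")[145:255,270:420]
cv2.imwrite("pics/c.png",cv2.resize(i,None,fx=5.3333,fy=5.3333,interpolation=cv2.INTER_CUBIC))
E
```

```text
(no output)
```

View pics/c.png

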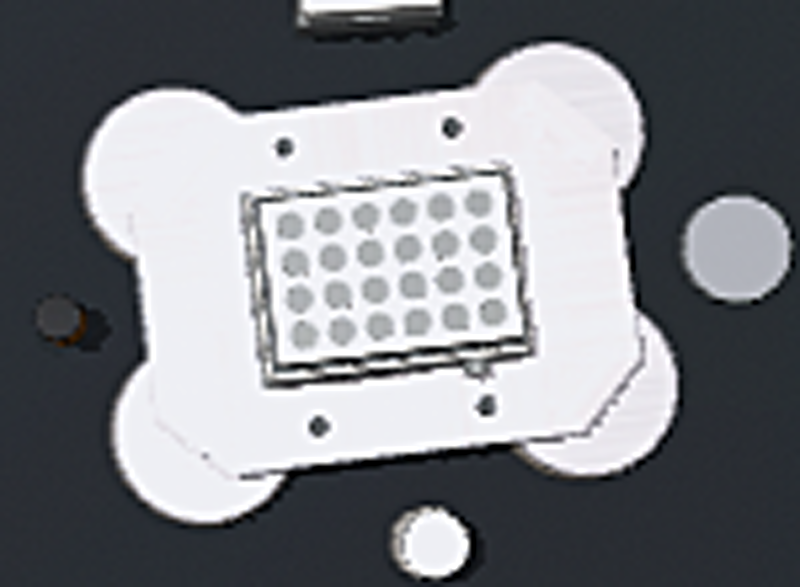

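```bash
cat > h.py <<'E'
import numpy as np
d=np.load("top.npz");K,T=d["K"],d["T"]
def w(u,v,z):
    R,t=T[:3,:3],T[:3,3];c=-R.T@t;r=R.T@np.linalg.inv(K)@[u,v,1];return c+r*(z-c[2])/r[2]
def crop(a,b,z):return w(270+a/5.3333,145+b/5.3333,z)
E
python3 - <<'E'
from h import *
from scipy.spatial.transform import Rotation as R
px=[(207,428),(585,382),(549,137),(179,184)]
P=np.array([crop(*p,.026)[:2] for p in px]);L=np.array([(-70,105),(-70,-105),(70,-105),(70,105)])/1e3
c=P.mean(0);Q=P-c
yaw=np.arctan2((L[:,0]*Q[:,1]-L[:,1]*Q[:,0]).sum(),(L*Q).sum())
M=np.array([[np.cos(yaw),-np.sin(yaw)],[np.sin(yaw),np.cos(yaw)]])
print("c",c,"yaw",np.degrees(yaw));print("res mm",((P-c-L@M.T)*1e3).round(1).tolist())
print("corners",(c+L@M.T).round(4).tolist());print("collars",(c+(L+np.sign(L)*.024)@M.T).round(4).tolist())
# plate edge check: mids of left/right edges, and near/far edges, z=.057
for p in[(143,300),(630,265),(360,100),(400,460)]:print(((crop(*p,.057)[:2]-c)@M*1e3).round(1))
for n,p in dict(jar=(350,247),vial=(282,205),tip=(339,138),dish=(408,191),blue=(289,124),orange=(247,199)).items():print(n,w(*p,.04)[:2].round(3))
E
```

```text
c [ 0.55798692 -0.07663698] yaw 8.811015312050928
res mm [[3.0, -0.7], [1.8, 1.3], [-2.4, 2.2], [-2.4, -2.8]]
corners [[0.4727, 0.0164], [0.5049, -0.1911], [0.6432, -0.1697], [0.6111, 0.0378]]
collars [[0.4453, 0.0364], [0.4849, -0.2185], [0.6706, -0.1897], [0.6311, 0.0652]]
[  4.2 129.3]
[  -9.4 -131.1]
[96.5  0.8]
[-97.2   4.5]
jar [ 0.417 -0.104]
vial [0.531 0.094]
tip [ 0.732 -0.065]
dish [ 0.583 -0.268]
blue [0.768 0.082]
orange [0.546 0.196]
```

Call:
apply_moves --claw 0 --newtons 30 --moves '[9.46,-20.3,0,0,0,0.578,9.46,-20.3,0,0,0,0.578,9.46,-20.3,0,0,0,0.578,9.46,-20.3,0,0,0,0.578,9.46,-20.3,0,0,0,0.578,9.46,-20.3,0,0,0,0.578,9.46,-20.3,0,0,0,0.578,9.46,-20.3,0,0,0,0.578,9.46,-20.3,0,0,0,0.578,9.46,-20.3,0,0,0,0.578,9.46,-20.3,0,0,0,0.578,9.46,-20.3,0,0,0,0.578,9.46,-20.3,0,0,0,0.578,9.46,-20.3,-1,0,0,0.578,9.46,-20.3,-2,0,0,0.578,9.46,-20.3,-3,0,0,0.578,9.46,-20.3,-4,0,0,0.578,9.46,-20.3,-4.8,0,0,0.578,9.46,-20.3,-4.8,0,0,0.578]'

```text
clock: 1.68
tcp_pos: [0.4693, 0.0169, 0.0898]
orientation: [-0.004, -0.077, 0.997, 0.001]
wrist_force: [-0.4, 0.6, -0.4]
finger_gap: 0.0001
grip_force: 0.0
```

Call:
apply_moves --moves '[0,0,-0.4,0,0,0,0,0,-0.7,0,0,0,0,0,-0.85,0,0,0,0,0,-0.9,0,0,0,0,0,-0.9,0,0,0,0,0,-0.9,0,0,0]'

```text
clock: 2.18
tcp_pos: [0.4735, 0.0167, 0.072]
orientation: [0.001, -0.077, 0.997, -0.0]
wrist_force: [0.7, 0.2, -0.1]
finger_gap: -0.0001
grip_force: 0.0
```

Call:
apply_moves --moves '[0,0,-0.1,0,0,0,0,0,-0.2,0,0,0,0,0,-0.28,0,0,0,0,0,-0.32,0,0,0,0,0,-0.32,0,0,0,0,0,-0.32,0,0,0]'

```text
clock: 2.68
tcp_pos: [0.4729, 0.0167, 0.0633]
orientation: [-0.0, -0.077, 0.997, 0.0]
wrist_force: [-0.3, -0.2, 0.2]
finger_gap: 0.0004
grip_force: 0.0
```

Call:
apply_moves --moves '[0,0,-0.04,0,0,0,0,0,-0.08,0,0,0,0,0,-0.08,0,0,0]'

```text
clock: 2.93
tcp_pos: [0.4729, 0.0167, 0.0612]
orientation: [-0.0, -0.077, 0.997, 0.0]
wrist_force: [-0.3, -0.9, -0.4]
finger_gap: -0.0002
grip_force: 0.0
```

Call:
apply_moves --moves '[0,0,-0.04,0,0,0,0,0,-0.08,0,0,0,0,0,-0.08,0,0,0]'

```text
clock: 3.18
tcp_pos: [0.4728, 0.0167, 0.0592]
orientation: [-0.0, -0.077, 0.997, 0.0]
wrist_force: [-0.5, 1.1, -0.2]
finger_gap: 0.0002
grip_force: 0.0
```

```bash
python3 - <<'E'
from workcell import vision
import cv2
a=vision.read_camera("side")["image"][110:250,240:420]
b=vision.read_camera("top")["image"][145:255,270:420]
a=cv2.resize(a,(540,420),interpolation=2);b=cv2.resize(b,(540,396),interpolation=2)
cv2.imwrite("pics/s1.png",a);cv2.imwrite("pics/t1.png",b)
E
```

```text
(no output)
```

View pics/s1.png

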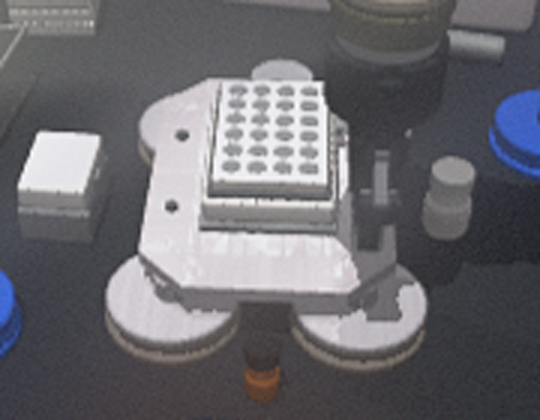

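The crop shows the hand's shadow at the near-left corner, but no hand. I'll check the full frame.

```bash
python3 - <<'E'
from workcell import vision,status
import cv2,numpy as np
a=vision.read_camera("side")["image"];b=vision.read_camera("top")["image"]
cv2.imwrite("pics/f1.png",np.hstack([cv2.resize(a[:, 100:500],(400,400)),b[:,160:560]]))
s=status.get_state();print(s["joint_pos"],s["tcp_pos"],s["wrist_force"])
E
```

```text
[-1.34695771e-01  2.27846388e-01 -4.70636304e-01  8.72267645e-01
  1.04074454e-04 -2.88879901e-01] [0.47301875 0.01666284 0.05944734] [-0.05656963  0.8084953   0.14543928]
```

View pics/f1.png

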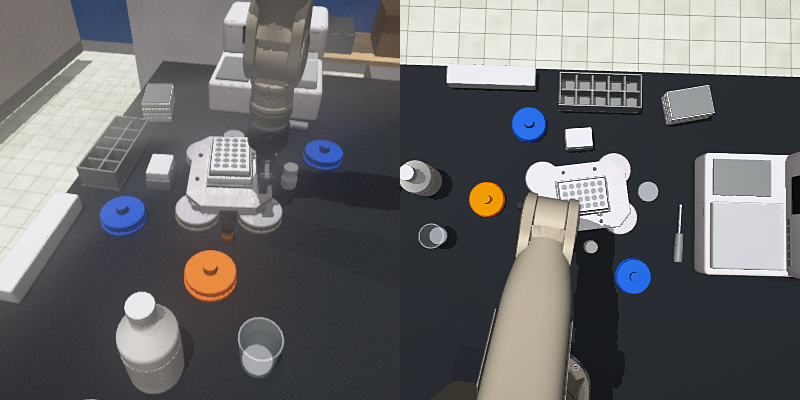

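```bash
python3 - <<'E'
import numpy as np,cv2
d=np.load("side.npz");K,T=d["K"],d["T"]
for p in[(.473,.0167,.051),(.473,.0167,.057),(.473,.0167,.124),(.4727,.0164,.057),(.4727,.0164,.026),(.4453,.0364,.028)]:
    c=T@[*p,1];u=K@c[:3];u=u[:2]/u[2];print(p,u.round(1),"crop",((u-[240,110])*3).round())
c=cv2.imread("pics/s1.png")[150:330,290:440];cv2.imwrite("pics/s2.png",cv2.resize(c,None,fx=3.3,fy=3.3,interpolation=2))
E
```

```text
(0.473, 0.0167, 0.051) [360.1 199.8] crop [360. 269.]
(0.473, 0.0167, 0.057) [360.3 197.8] crop [361. 263.]
(0.473, 0.0167, 0.124) [362.7 174.3] crop [368. 193.]
(0.4727, 0.0164, 0.057) [360.5 197.7] crop [361. 263.]
(0.4727, 0.0164, 0.026) [359.5 207.7] crop [358. 293.]
(0.4453, 0.0364, 0.028) [370.9 215.2] crop [393. 316.]
```

View pics/s2.png

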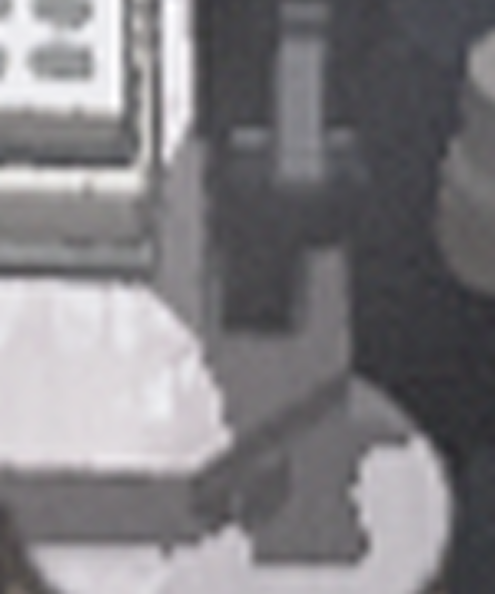

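The dark fingers end at about (369,250) in the s1 crop. That looks slightly above the plate, so I'll keep lowering gently and watch the force.

Call:
apply_moves --moves '[0,0,-0.04,0,0,0,0,0,-0.08,0,0,0,0,0,-0.08,0,0,0]'

```text
clock: 3.63
tcp_pos: [0.4728, 0.0167, 0.0572]
orientation: [-0.0, -0.077, 0.997, 0.0]
wrist_force: [-0.4, 0.1, 0.5]
finger_gap: 0.0
grip_force: 0.0
```

Call:
apply_moves --moves '[0,0,-0.04,0,0,0,0,0,-0.08,0,0,0,0,0,-0.08,0,0,0]'

```text
clock: 3.88
tcp_pos: [0.4728, 0.0167, 0.0552]
orientation: [-0.0, -0.077, 0.997, 0.0]
wrist_force: [0.6, 0.6, -0.4]
finger_gap: -0.0003
grip_force: 0.0
```

Call:
apply_moves --moves '[0,0,-0.04,0,0,0,0,0,-0.08,0,0,0,0,0,-0.08,0,0,0]'

```text
clock: 4.13
tcp_pos: [0.4728, 0.0167, 0.0532]
orientation: [-0.0, -0.077, 0.997, 0.0]
wrist_force: [-0.6, -0.2, 0.6]
finger_gap: -0.0005
grip_force: 0.0
```

```bash
python3 - <<'E'
from workcell import vision
import cv2,numpy as np
a=vision.read_camera("side")["image"];cv2.imwrite("pics/side2.png",a)
o=cv2.imread("pics/s1.png")[120:330,290:440]
n=cv2.resize(a[110:250,240:420],(540,420),interpolation=2)[120:330,290:440]
f=lambda i:cv2.resize(np.clip(i.astype(float)*1.6,0,255).astype(np.uint8),None,fx=2.6,fy=2.6,interpolation=2)
cv2.imwrite("pics/s3.png",np.hstack([f(o),f(n)]))
E
```

```text
(no output)
```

View pics/s3.png

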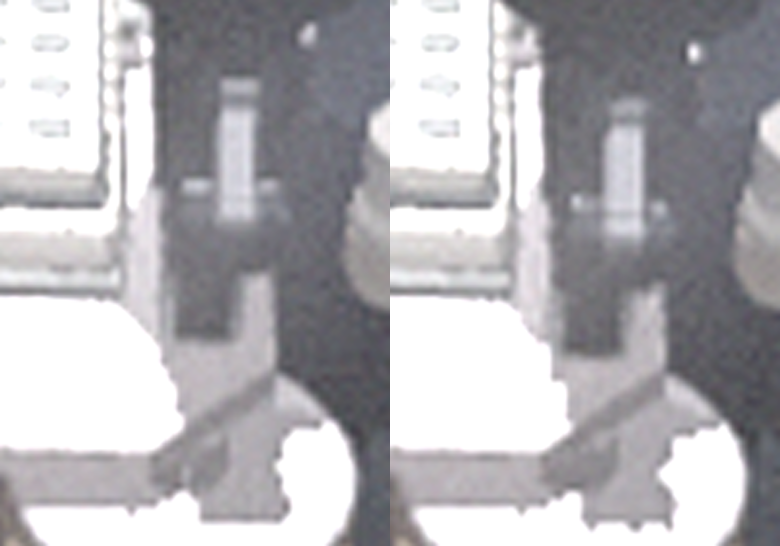

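```bash
python3 - <<'E'
import numpy as np
d=np.load("side.npz");K,T=d["K"],d["T"]
y=np.radians(8.811);M=np.array([[np.cos(y),-np.sin(y)],[np.sin(y),np.cos(y)]]);c0=np.array([.558,-.0766])
def pr(p):
    c=T@[*p,1];u=K@c[:3];return ((u[:2]/u[2]-[240,110])*3).round()
for l in[(-.095,.0941),(-.0591,.13),(.0591,.13),(.095,.0941)]:print(l,pr([*(c0+M@l),.057]))
L=c0+M@[-.07,.105]
for dx in(-.011,.011):
  for dy in(-.0145,.0145):
    for z in(.045,.057,.072):print(dx,dy,z,pr([*(L+M@[dx,dy]),z]))
print("cam",-T[:3,:3].T@T[:3,3])
E
```

```text
(-0.095, 0.0941) [395. 254.]
(-0.0591, 0.13) [347. 287.]
(0.0591, 0.13) [182. 282.]
(0.095, 0.0941) [137. 246.]
-0.011 -0.0145 0.045 [374. 262.]
-0.011 -0.0145 0.057 [376. 250.]
-0.011 -0.0145 0.072 [377. 235.]
-0.011 0.0145 0.045 [376. 289.]
-0.011 0.0145 0.057 [377. 278.]
-0.011 0.0145 0.072 [379. 262.]
0.011 -0.0145 0.045 [345. 261.]
0.011 -0.0145 0.057 [346. 249.]
0.011 -0.0145 0.072 [347. 234.]
0.011 0.0145 0.045 [346. 288.]
0.011 0.0145 0.057 [347. 277.]
0.011 0.0145 0.072 [348. 262.]
cam [0.44212572 0.61058088 0.61959707]
```

Call:
apply_moves --moves '[0,0,-0.04,0,0,0,0,0,-0.08,0,0,0,0,0,-0.08,0,0,0]'

```text
clock: 4.43
tcp_pos: [0.4728, 0.0167, 0.0512]
orientation: [-0.0, -0.077, 0.997, 0.0]
wrist_force: [0.7, 0.1, -0.1]
finger_gap: 0.0002
grip_force: 0.0
```

Call:
apply_moves --moves '[0,0,-0.04,0,0,0,0,0,-0.08,0,0,0,0,0,-0.08,0,0,0]'

```text
clock: 4.68
tcp_pos: [0.4728, 0.0167, 0.0492]
orientation: [-0.0, -0.077, 0.997, 0.0]
wrist_force: [-0.3, 0.2, 0.3]
finger_gap: 0.0003
grip_force: 0.0
```

Call:
apply_moves --moves '[0,0,-0.04,0,0,0,0,0,-0.08,0,0,0,0,0,-0.08,0,0,0]'

```text
clock: 4.93
tcp_pos: [0.4728, 0.0167, 0.0472]
orientation: [-0.0, -0.077, 0.997, 0.0]
wrist_force: [0.7, 0.1, -0.7]
finger_gap: 0.0003
grip_force: 0.0
```

Call:
apply_moves --moves '[0,0,-0.04,0,0,0,0,0,-0.08,0,0,0,0,0,-0.08,0,0,0]'

```text
clock: 5.18
tcp_pos: [0.4728, 0.0167, 0.0452]
orientation: [-0.0, -0.077, 0.997, 0.0]
wrist_force: [-0.5, -0.2, 0.1]
finger_gap: 0.0001
grip_force: 0.0
```

Call:
apply_moves --moves '[0,0,-0.04,0,0,0,0,0,-0.08,0,0,0,0,0,-0.08,0,0,0]'

```text
clock: 5.43
tcp_pos: [0.4729, 0.0167, 0.0432]
orientation: [-0.0, -0.077, 0.997, 0.0]
wrist_force: [0.6, -0.2, 0.4]
finger_gap: 0.0003
grip_force: 0.0
```

Call:
apply_moves --moves '[0,0,-0.04,0,0,0,0,0,-0.08,0,0,0,0,0,-0.08,0,0,0]'

```text
clock: 5.68
tcp_pos: [0.4728, 0.0167, 0.0412]
orientation: [-0.0, -0.077, 0.997, 0.0]
wrist_force: [0.1, -0.0, 0.5]
finger_gap: -0.0005
grip_force: 0.0
```

```bash
python3 - <<'E'
from workcell import vision
import cv2,numpy as np
a=vision.read_camera("side")["image"];b=vision.read_camera("top")["image"]
o=cv2.imread("pics/side2.png")[130:230,320:400];n=a[130:230,320:400];t=b[150:250,270:370]
f=lambda i:cv2.resize(np.clip(i.astype(float)*1.4,0,255).astype(np.uint8),None,fx=4.5,fy=4.5,interpolation=2)
cv2.imwrite("pics/s4.png",np.hstack([f(n),f(o)])[:, :760])
E
```

```text
(no output)
```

View pics/s4.png

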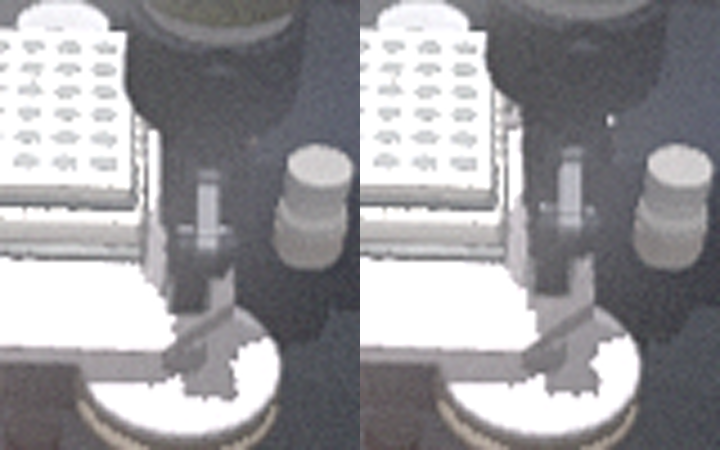

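The fingertip bottom is now at about (362,199) in the side image, still a few mm short of the plate. I'll continue down.

Call:
apply_moves --moves '[0,0,-0.04,0,0,0,0,0,-0.08,0,0,0,0,0,-0.08,0,0,0]'

```text
clock: 6.03
tcp_pos: [0.4731, 0.0166, 0.0396]
orientation: [0.0, -0.077, 0.997, -0.0]
wrist_force: [-0.3, 0.7, 2.6]
finger_gap: 0.0002
grip_force: 1.6
```

Call:
apply_moves --moves '[0,0,-0.04,0,0,0,0,0,-0.08,0,0,0,0,0,-0.08,0,0,0]'

```text
clock: 6.28
tcp_pos: [0.4732, 0.0166, 0.0395]
orientation: [0.001, -0.077, 0.997, -0.0]
wrist_force: [-6.7, 0.3, 21.4]
finger_gap: -0.0
grip_force: 10.6
```

Call:
apply_moves --moves '[0,0,-0.04,0,0,0,0,0,-0.08,0,0,0,0,0,-0.08,0,0,0]'

```text
clock: 6.53
tcp_pos: [0.4732, 0.0166, 0.0394]
orientation: [0.001, -0.077, 0.997, -0.0]
wrist_force: [-13.0, 1.1, 39.2]
finger_gap: 0.0002
grip_force: 19.4
```

Corner 1 is sound: contact at TCP z 0.0395, and it takes 39 N without giving. Next is corner 2.

Call:
apply_moves --moves '[0,0,0.3,0,0,0,0,0,1.5,0,0,0,0,0,2.4,0,0,0,0.2,-1.4,2.4,0,0,0,0.4,-2.8,2.4,0,0,0,0.6,-4.2,2.4,0,0,0,0.9,-5.6,2.4,0,0,0,1.1,-7,2.4,0,0,0,1.28,-8.3,2.4,0,0,0,1.28,-8.3,2,0,0,0,1.28,-8.3,1.2,0,0,0,1.28,-8.3,0.6,0,0,0,1.28,-8.3,0.3,0,0,0,1.28,-8.3,0.3,0,0,0,1.28,-8.3,0.3,0,0,0]'

```text
clock: 7.78
tcp_pos: [0.5048, -0.1903, 0.0428]
orientation: [-0.0, -0.077, 0.997, 0.0]
wrist_force: [0.4, 0.2, 0.4]
finger_gap: 0.0
grip_force: 0.0
```

Call:
apply_moves --moves '[0,0,-0.04,0,0,0,0,0,-0.08,0,0,0,0,0,-0.08,0,0,0]'

```text
clock: 8.03
tcp_pos: [0.5055, -0.1909, 0.0416]
orientation: [0.001, -0.077, 0.997, -0.0]
wrist_force: [-0.8, 1.1, 0.4]
finger_gap: 0.0001
grip_force: 0.0
```

Call:
apply_moves --moves '[0,0,-0.04,0,0,0,0,0,-0.06,0,0,0,0,0,-0.06,0,0,0]'

```text
clock: 8.28
tcp_pos: [0.5052, -0.1909, 0.0397]
orientation: [0.0, -0.077, 0.997, -0.0]
wrist_force: [0.2, 1.4, 1.8]
finger_gap: -0.0
grip_force: 0.5
```

Call:
apply_moves --moves '[0,0,-0.02,0,0,0,0,0,-0.04,0,0,0,0,0,-0.04,0,0,0]'

```text
clock: 8.53
tcp_pos: [0.5052, -0.1909, 0.0396]
orientation: [0.0, -0.077, 0.997, -0.0]
wrist_force: [-2.3, 2.1, 9.2]
finger_gap: 0.0002
grip_force: 4.4
```

Corner 2 is sound too (9.2 N, sank 0.1 mm). Next is corner 3.

Call:
apply_moves --moves '[0,0,0.3,0,0,0,0,0,1.5,0,0,0,0,0,2.3,0,0,0,1.3,0.2,2.3,0,0,0,2.6,0.4,2.3,0,0,0,4,0.6,2.3,0,0,0,5.53,0.85,2.3,0,0,0,5.53,0.85,2,0,0,0,5.53,0.85,1.2,0,0,0,5.53,0.85,0.5,0,0,0,5.53,0.85,0.15,0,0,0,5.53,0.85,0.15,0,0,0,5.53,0.85,0.15,0,0,0]'

```text
clock: 9.62
tcp_pos: [0.6428, -0.1696, 0.0423]
orientation: [-0.0, -0.077, 0.997, 0.0]
wrist_force: [0.1, 0.1, 0.8]
finger_gap: 0.0002
grip_force: 0.0
```

Call:
apply_moves --moves '[0,0,-0.04,0,0,0,0,0,-0.08,0,0,0,0,0,-0.08,0,0,0]'

```text
clock: 9.87
tcp_pos: [0.6436, -0.1699, 0.0411]
orientation: [0.001, -0.077, 0.997, -0.0]
wrist_force: [-0.4, -0.3, 0.2]
finger_gap: 0.0003
grip_force: 0.0
```

Call:
apply_moves --moves '[0,0,-0.04,0,0,0,0,0,-0.06,0,0,0,0,0,-0.06,0,0,0]'

```text
clock: 10.12
tcp_pos: [0.6436, -0.1698, 0.0396]
orientation: [0.001, -0.077, 0.997, -0.0]
wrist_force: [-0.3, -0.6, 4.0]
finger_gap: -0.0001
grip_force: 2.2
```

Call:
apply_moves --moves '[0,0,-0.02,0,0,0,0,0,-0.04,0,0,0,0,0,-0.04,0,0,0]'

```text
clock: 10.37
tcp_pos: [0.6437, -0.1699, 0.0387]
orientation: [0.001, -0.077, 0.997, -0.0]
wrist_force: [-0.8, -0.9, 6.9]
finger_gap: -0.0001
grip_force: 3.1
```

Call:
apply_moves --moves '[0,0,-0.04,0,0,0,0,0,-0.08,0,0,0,0,0,-0.08,0,0,0,0,0,-0.08,0,0,0]'

```text
clock: 10.7
tcp_pos: [0.6439, -0.1699, 0.0371]
orientation: [0.001, -0.077, 0.997, -0.0]
wrist_force: [-1.5, 0.4, 7.9]
finger_gap: -0.0002
grip_force: 3.8
```

Call:
apply_moves --moves '[0,0,-0.04,0,0,0,0,0,-0.08,0,0,0,0,0,-0.08,0,0,0,0,0,-0.08,0,0,0]'

```text
clock: 11.03
tcp_pos: [0.644, -0.17, 0.0359]
orientation: [0.001, -0.077, 0.997, -0.001]
wrist_force: [-2.2, 0.5, 10.6]
finger_gap: 0.0003
grip_force: 5.7
```

Corner 3 gives: it sank 3.7 mm, starting at about 4 N. I'll hold it briefly at the stop, lift, and move above collar 3.

Call:
apply_moves --moves '[0,0,-0.03,0,0,0,0,0,-0.03,0,0,0,0,0,-0.03,0,0,0,0,0,0.3,0,0,0,0,0,1,0,0,0,0,0,1.5,0,0,0,0.6,-0.4,1.5,0,0,0,1.1,-0.8,1.5,0,0,0,1.1,-0.8,1.5,0,0,0,1.1,-0.8,0.5,0,0,0,1.1,-0.8,-0.2,0,0,0,1.1,-0.8,-0.5,0,0,0,1.1,-0.8,-0.6,0,0,0,1.1,-0.8,-0.6,0,0,0,1.1,-0.8,-0.6,0,0,0]'

```text
clock: 12.28
tcp_pos: [0.671, -0.1896, 0.0194]
orientation: [0.0, -0.077, 0.997, -0.0]
wrist_force: [0.6, -0.6, -0.3]
finger_gap: 0.0002
grip_force: 0.0
```

Call:
apply_moves --moves '[0,0,-0.1,0,0,0,0,0,-0.2,0,0,0,0,0,-0.28,0,0,0,0,0,-0.32,0,0,0,0,0,-0.36,0,0,0,0,0,-0.36,0,0,0]'

```text
clock: 12.78
tcp_pos: [0.6708, -0.1896, 0.0099]
orientation: [0.0, -0.077, 0.997, 0.0]
wrist_force: [-0.3, -0.4, -0.9]
finger_gap: -0.0001
grip_force: 0.0
```

Call:
apply_moves --moves '[0,0,-0.04,0,0,0,0,0,-0.08,0,0,0,0,0,-0.08,0,0,0,0,0,-0.08,0,0,0]'

```text
clock: 13.12
tcp_pos: [0.6708, -0.1896, 0.0091]
orientation: [0.0, -0.077, 0.997, -0.0]
wrist_force: [-2.5, 1.2, 7.1]
finger_gap: 0.0002
grip_force: 3.5
```

Call:
apply_moves --moves '[0,0,-0.04,0,0,0,0,0,-0.08,0,0,0,0,0,-0.08,0,0,0,0,0,-0.08,0,0,0]'

```text
clock: 13.45
tcp_pos: [0.6709, -0.1896, 0.0073]
orientation: [0.0, -0.077, 0.997, -0.0]
wrist_force: [-3.8, 1.5, 8.1]
finger_gap: -0.0
grip_force: 4.1
```

Call:
apply_moves --moves '[0,0,-0.04,0,0,0,0,0,-0.08,0,0,0,0,0,-0.12,0,0,0,0,0,-0.16,0,0,0,0,0,-0.2,0,0,0,0,0,-0.24,0,0,0,0,0,-0.24,0,0,0]'

```text
clock: 14.03
tcp_pos: [0.6709, -0.1896, 0.0013]
orientation: [0.0, -0.077, 0.997, -0.0]
wrist_force: [-3.2, 1.1, 9.0]
finger_gap: -0.0001
grip_force: 4.1
```

Call:
apply_moves --moves '[0,0,-0.04,0,0,0,0,0,-0.08,0,0,0,0,0,-0.1,0,0,0,0,0,-0.1,0,0,0]'

```text
clock: 14.37
tcp_pos: [0.6709, -0.1897, 0.0005]
orientation: [0.001, -0.077, 0.997, -0.0]
wrist_force: [-6.6, 1.8, 17.3]
finger_gap: -0.0001
grip_force: 8.3
```

Call:
apply_moves --moves '[0,0,-0.04,0,0,0,0,0,-0.08,0,0,0,0,0,-0.08,0,0,0,0,0,-0.08,0,0,0,0,0,-0.08,0,0,0]'

```text
clock: 14.78
tcp_pos: [0.671, -0.1897, 0.0003]
orientation: [0.001, -0.077, 0.997, -0.001]
wrist_force: [-9.5, 3.7, 25.3]
finger_gap: -0.0001
grip_force: 12.8
```

It is firmly bottomed at 25 N (tip height about 18 mm). I'll withdraw straight up.

Call:
apply_moves --moves '[0,0,0.2,0,0,0,0,0,0.6,0,0,0,0,0,1.5,0,0,0,0,0,2.5,0,0,0,0,0,3.5,0,0,0,0,0,4.5,0,0,0,0,0,5.5,0,0,0,0,0,6,0,0,0,-1.5,0,6,0,0,0,-3,0,6,0,0,0,-4.5,0,6,0,0,0,-6,0,6,0,0,0,-7.5,0,6,0,0,0,-9,0,6,0,0,0,-9,0,6,0,0,0,-9,0,6,0,0,0]'

```text
clock: 16.12
tcp_pos: [0.4439, -0.1892, 0.1454]
orientation: [-0.0, -0.076, 0.997, 0.0]
wrist_force: [1.0, 0.1, -0.3]
finger_gap: 0.0001
grip_force: 0.0
```

```bash
python3 - <<'E'
from workcell import vision,status
import cv2,numpy as np
f=lambda i:cv2.resize(i,(400,400),interpolation=2)
a=vision.read_camera("side")["image"][120:240,260:400];b=vision.read_camera("top")["image"][130:260,270:420]
cv2.imwrite("pics/e.png",np.hstack([f(a),f(b)]));print(status.get_state()["wrist_force"])
E
```

```text
[ 0.80346609 -0.65600463  1.26046405]
```

View pics/e.png

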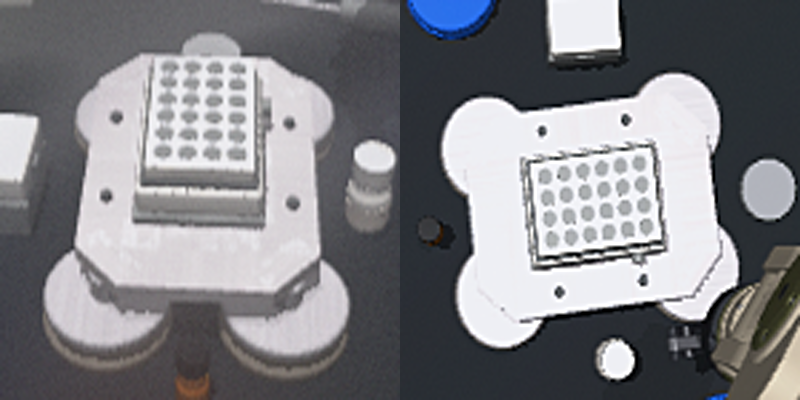

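The plate is level and in place, the things around it haven't moved, and the hand is clear at the lower right of the top view. The far-right collar at (690,110) has been pressed. I'll hand in.

```bash
python3 -c "
from workcell import job
print(job.hand_in())"
```

```text
the job is handed in; nothing more can be done
None
```

The rocking corner was corner_3. I pressed its collar down until it bottomed firmly at 25 N, left the other three collars untouched, withdrew the hand and handed in the job; no verdict came back. I didn't press corner_4 or re-press corner_3 afterwards.

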